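# Turn the nozzle block and hold the gauge arm at its mark

## Task

Turn the aluminium nozzle block so that its pink face meets the steel fence bar of the marking gauge, and leave it standing there with the whole face flush on the bar. Then squeeze the red lock button on the gauge arm's grip to free the arm, draw the arm out until its yellow pointer stands on the red line of the scale, and finish holding it there, button squeezed, because a spring pulls the arm back. Leave the wrench, the jar and the dish alone.

Things in the scene. Friction and masses are not known exactly. Their poses are not given: they have to be found in the camera images.
- block: Aluminium nozzle block, 50 x 50 mm, 45 mm tall, about 0.3 kg, loose on the bed to the right of the gauge. Origin at the centre of its underside, z up; its +x side is sprayed pink (with a 10 mm pink strip along that edge of the top), the other sides are bare metal. At the start the pink side looks roughly to the left (world +y).
- pink_face (a point): Point on the block's pink face, in the middle of its width, 12.5 mm above the underside; axes as the block.
- gauge: Marking gauge, fixed; origin on the bed, z up, yaw within 0.2 rad of the world. Its frame, mm: fence bar with working face at x 0 looking to -x, y -170 to -10, 22 thick, 25 high; white scale rail behind, x 28 to 70, y -170 to 15, 45 high, black ticks every 10; arm housing at x 45, 22 wide, y 55 to 205, z 82 to 108, on two posts. The arm comes out towards -y, over the scale.
- fence (a point): Centre of the fence bar's working face, 12.5 mm above the bed, axes as the gauge: the block belongs on its -x side, the bar reaches 80 mm to each side along y.
- gauge_arm: Telescoping arm. Origin at the centre of its black grip, 36 x 36 mm, 30 mm high, 95 mm above the bed; axes as the gauge. It slides only along the gauge's y: starts fully in (grip centre at x 45, y 27 mm of the gauge), draws out up to 140 mm to -y. A catch holds it in until the button is pressed; a spring pulls it back with 2 to 4 N. Yellow pointer 45 mm ahead (-y) of the grip's centre.
- lock_button (a joint): Red lock button, 24 mm (y) x 22 mm high, mid on the grip's +x side, 9 mm proud. 0 = out, 0.008 m = fully pressed (to -x, 1 mm still proud); the catch lets go at about 0.005. Takes 4 N to start, 8 N fully in; springs out when let go. Squeezing the grip across x, one finger on the button and one on the black side opposite, presses it.
- button_face (a point): Centre of the button's outer face; axes as the gauge.
- pointer (a point): Lower tip of the arm's yellow pointer blade (10 mm wide, 2 mm thick), 4 mm above the scale rail; axes as the gauge.
- mark (a point): The red line across the scale rail (3 mm wide), right under the pointer's path; axes as the gauge; it stays where it is. The pointer is on the mark when both have the same y in the gauge's frame; it starts 50 to 120 mm short of it.
- wrench: Steel wrench 160 mm long lying on the bed, a bystander; origin on the underside at mid-length.
- grease: White jar with yellow lid, 60 mm across, 75 mm tall, a bystander; origin at the centre of its underside.
- dish: Small steel dish, 90 mm across, 35 mm tall, a bystander; origin at the centre of its underside.
There are look-alikes about, which are no part of the job. Of the things that look like the block, take the one that is farthest to the robot's right at the start.

How it is judged:
By the outcome, as a careful person would: the job done as asked, in the order asked, and still so for the second after the job is handed in, while the arm keeps its last pose, push and grip.
It also fails if it takes over 54 s, if anything falls off the work surface, if the arm or the gripper's body presses on something with over 40 N, if the wrist force passes 120 N, or if a joint passes its speed limit or range.

## Robot

A 6-joint arm with a two-finger parallel gripper is mounted at the origin on the work surface. World frame = base frame: x ahead of the robot, y to its left, z up, the work surface at z = 0. Lengths are in m, angles in degrees, forces in N, time in s.
With the tool pointing down it reaches from about 0.15 to 0.775 m from the base axis. Payload 6.1 kg.
Tool frame: the origin (TCP) lies midway between the tips of the shut fingers; the grasp point (between the pads) lies 19 mm behind it; z points along the fingers, y is the line along which they close (so a half turn about z gives the same grasp; the last joint's range is limited). The gripper opens to 85 mm and grips with 20 to 120 N. Pads are 22 mm wide; open, the fingers measure 114 mm over their backs; the gripper's body (76 mm by 85 mm) begins 54 mm behind the grasp point. The pads swing forward as they close: fully open they stand 13 mm farther back than shut.
Start: joints at [-71.677, 7.208, -2.269, 80.523, 0, 90], TCP at [0.165, -0.498, 0.231] pointing down, gripper open.
Joint ranges: [-155.77, 155.77], [-54.66, 111.73], [-72.52, 77.12], [-102.08, 115.82], [-83.92, 84.16], [-180, 180]. Speed limits (degrees/s): [136.94, 136.94, 172.46, 180, 180, 180].

## Interface

Orientations are given as [roll, pitch, yaw] about the fixed x, y, z axes, in that order (R = Rz(yaw) Ry(pitch) Rx(roll)).
In Python, from workcell import bot, optics, job gives the robot as it stands.
- The arm moves only by the tool apply_moves, never from a script. Its arguments are lists of equal length, an entry for each row: "rot": the turn, a rotation vector about the tool's x, y, z in degrees, a list of three; "translation": the shift along the tool's x, y, z in cm, a list of three; "gripper": the opening, from 0 (shut) to 1 (fully open). In form: {"rot": [[wx, wy, wz], ...], "translation": [[tx, ty, tz], ...], "gripper": [gripper, ...]}. A call has 1 to 12 rows; each row is the pose to reach, as a shift and turn from the pose commanded when the call began, along the tool's axes at that moment; what a row does not reach only later rows make up. A row lasts 1/8 s, in which the tool goes at most 62.5 mm and 10.7 degrees, less where a joint would pass 70% of its speed; a pose out of reach is approached as far as the arm can. A call with a gripper value outside its range is refused whole. The fingers move at their own pace and stop on an object; "squeeze" is the grip in N (left out, the last holds). Time passes only in rows, so rows that repeat a pose let the fingers close. It gives the time, the measured TCP pose, the force, the opening and the grip force at its end, in the units of the state.
- bot.state(): the state, without advancing time (a new reading comes with each control period).
- optics.grab_frame(name): name is "scene" or "top" or "wrist"; returns a dict with "img" (480x640x3 uint8, red, green, blue), "z_map" (480x640 float32, m along the optical axis (not along the pixel's ray), 0 where there is no reading), "intrinsics" (3x3 intrinsics, pixels), "eye" and "attitude" of the camera in the world. Camera axes: x right, y up, looking along -z (the intrinsics and any distortion apply to the point x, -y, -z); pixel columns grow to the right and rows downward; lengths in m; the calibration is good to about 2 mm. A picture is of the moment at which its call begins.
- job.job_done(): hands the job in; it is judged then, once.
The state is a dict: "time": time; "qpos": joint angles; "qd": joint speeds; "effort": joint torques, N m; "tool_pos": TCP position; "tcp_rot": TCP orientation; "wrist_force": force on the tool from outside, world axes, zero at the start; "moment": the same for the moment, N m; "finger_gap": opening from 0.0 (shut) to 1.0 (fully open); "grasp_force": force on a finger pad.
Only numpy, scipy, OpenCV 4.12 (cv2) and the standard library are available. Lean on these libraries where they do the work, as an engineer would, in place of code of your own. Each camera call takes 0.05 s, during which the arm holds its last target. There are 200 camera calls.

## Working session

There is one attempt and no reset: what is moved stays moved. The work goes in short steps, Python scripts to look and compute and a tool call to move; the robot and the scene stay as the last step left them, time stands still between calls to the robot, and variables do not carry over. Pictures are saved under pics/ and viewed, at most 10 in all, crops included, and the job is handed in when it is done.

Besides the shell and the picture viewer there is one more tool, called after "Emit:" by a JSON object that holds its "method" and its "body", one argument or row to a line. apply_moves: Moves the arm, as the interface text tells. Its arguments: {"type":"object","properties":{"rot":{"type":"array"},"translation":{"type":"array"},"gripper":{"type":"array"},"squeeze":{"type":"number"}},"required":["rot","translation","gripper"]}

```bash
mkdir -p pics
cat > h.py <<'E'
import numpy as np, cv2
from workcell import bot, optics, job
def grab(n):
    f=optics.grab_frame(n); return f
def Rof(f):
    a=np.array(f["attitude"],float)
    if a.shape==(3,3): return a
    from scipy.spatial.transform import Rotation as R
    return R.from_euler('xyz',a,degrees=True).as_matrix()
def cloud(f):
    z=f["z_map"]; K=np.array(f["intrinsics"]); v,u=np.mgrid[:480,:640]
    p=np.stack([(u-K[0,2])/K[0,0]*z,-(v-K[1,2])/K[1,1]*z,-z],-1)
    return p@Rof(f).T+np.array(f["eye"])
def ray(f,u,v,h):
    K=np.array(f["intrinsics"]); d=Rof(f)@np.array([(u-K[0,2])/K[0,0],-(v-K[1,2])/K[1,1],-1])
    e=np.array(f["eye"]); return e+d*(h-e[2])/d[2]
def save(f,n,s=None):
    cv2.imwrite("pics/"+n,(f["img"] if s is None else f["img"][s])[...,::-1])
E
python3 - <<'E'
from h import *
print(bot.state())
for n in("top","scene"):
    f=grab(n); save(f,n+".png"); print(n,{k:(v if k not in("img","z_map") else 0) for k,v in f.items()})
    np.savez(n+".npz",**{k:v for k,v in f.items() if v is not None})
E
```

```text
{'time': 0.0, 'qpos': array([-7.16774150e+01,  7.24132467e+00, -2.32774121e+00,  8.05246620e+01,
        2.15519763e-04,  9.00007360e+01]), 'qd': array([ 0.04560134, -0.08889572, -0.02453542, -0.08185893,  0.05396289,
       -0.09499737]), 'effort': array([-1.96318074e-04, -4.35911787e+01,  3.52924025e+01,  1.72795274e-02,
       -2.81250402e-05,  7.18699766e-06]), 'tool_pos': array([ 0.16490994, -0.4979795 ,  0.23051731]), 'tcp_rot': array([-1.79906272e+02, -2.14315422e-04,  1.83218487e+01]), 'wrist_force': array([0.19817757, 0.78866869, 0.40411052]), 'moment': array([ 0.00528952, -0.00711197,  0.00201378]), 'grasp_force': 0.0, 'finger_gap': 0.9990620496956975}
top {'img': 0, 'z_map': 0, 'intrinsics': array([[536.20649435,   0.        , 315.49951257],
       [  0.        , 536.20649435, 233.44633527],
       [  0.        ,   0.        ,   1.        ]]), 'eye': array([0.36718319, 0.01806754, 1.34187401]), 'attitude': array([ 10.24323958,  -0.18045164, -90.83928686])}
scene {'img': 0, 'z_map': 0, 'intrinsics': array([[504.16941962,   0.        , 323.13794346],
       [  0.        , 504.16941962, 241.9162803 ],
       [  0.        ,   0.        ,   1.        ]]), 'eye': array([ 1.1201297 , -0.1272346 ,  1.05618771]), 'attitude': array([30.31320178, -0.87506936, 77.45103723])}
```

View pics/top.png

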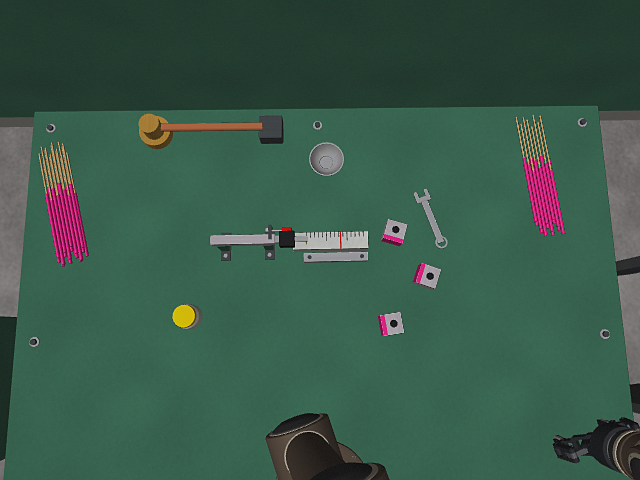

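View pics/scene.png

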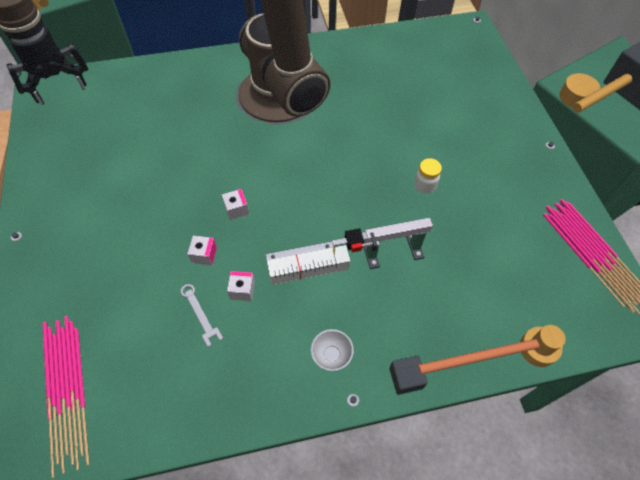

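Top view: the blocks are at about (394,232), (428,275) and (391,324). The target is (428,275), the rightmost, with its pink side left. The gauge's red line is at (340,241), the fence bar at (303–368,257) and the grip and red button at (287,235). The scene view agrees.

```bash
cat > m.py <<'E'
from h import *
f=dict(np.load("top.npz")); P=cloud(f); hsv=cv2.cvtColor(f["img"],cv2.COLOR_RGB2HSV)
def rect(mask,h):
    c,_=cv2.findContours(mask.astype(np.uint8),cv2.RETR_EXTERNAL,cv2.CHAIN_APPROX_NONE)
    c=max(c,key=cv2.contourArea); 
    w=np.array([ray(f,u,v,h)[:2] for u,v in c[:,0]],np.float32)
    return cv2.minAreaRect(w),w
box=lambda u0,u1,v0,v1:np.pad(np.ones((v1-v0,u1-u0),bool),((v0,480-v1),(u0,640-u1)))
z=P[...,2]
for n,b,h,t in(("block",box(405,450,255,300),.045,(.035,.06)),("fence",box(295,380,235,270),.025,(.017,.033)),("rail",box(285,380,222,255),.045,(.037,.055)),("grip",box(270,305,220,255),.11,(.10,.13)),("blkA",box(375,415,215,250),.045,(.035,.06)),("blkC",box(370,412,305,342),.045,(.035,.06))):
    m=b&(z>t[0])&(z<t[1]); r,w=rect(m,h); print(n,m.sum(),np.median(z[m]),np.round(r[0],4),np.round(r[1],4),round(r[2],1))
H=hsv
pink=box(405,450,255,300)&(H[...,0]>155)&(H[...,0]<175)&(H[...,1]>120); print("pink",P[pink].mean(0))
red=((H[...,0]<6)|(H[...,0]>175))&(H[...,1]>150)
for n,b in(("mark",box(330,350,228,252)),("button",box(278,300,222,238))):
    m=b&red; v,u=np.nonzero(m); print(n,m.sum(),u.mean(),v.mean(),ray(f,u.mean(),v.mean(),.045 if n=="mark" else .1),P[m].mean(0))
E
python3 m.py
```

```text
block 447 0.04463025272338017 [ 0.4941 -0.2593] [0.0517 0.0513] 70.4
fence 648 0.02510343576965357 [ 0.5464 -0.0371] [0.1588 0.0225] 89.2
rail 1196 0.04496720148943689 [ 0.5842 -0.0254] [0.0443 0.1837] 0.9
grip 392 0.10906328912397123 [0.5844 0.0892] [0.0619 0.0472] 83.1
blkA 429 0.04470013756933988 [ 0.6044 -0.184 ] [0.0508 0.0522] 72.8
blkC 456 0.04472599532509858 [ 0.3805 -0.1669] [0.0498 0.0516] 8.4
pink [ 0.5021483  -0.2404064   0.03690587]
mark 18 340.0 239.5 [ 0.58551876 -0.04932594  0.045     ] [ 0.58537739 -0.04927564  0.04597809]
button 32 286.6875 228.875 [0.603422   0.07860647 0.1       ] [0.60234415 0.07832698 0.10566345]
```

```bash
cat >> h.py <<'E'
from scipy.spatial.transform import Rotation as R
def to(x,y,z,yaw,frm=None):
    s=bot.state(); p,r=frm or (s["tool_pos"],s["tcp_rot"])
    A=R.from_euler('xyz',r,degrees=True); B=R.from_euler('xyz',[180,0,yaw],degrees=True)
    print("trans cm",np.round(A.inv().apply(np.array([x,y,z])-p)*100,2),"rot",np.round((A.inv()*B).as_rotvec(degrees=True),2))
E
python3 -c "
from h import *
to(.494,-.259,.2,70)"
```

```text
trans cm [ 38.75 -12.34   3.08] rot [-8.000e-02 -4.000e-02 -5.168e+01]
```

Emit:
{"method": "apply_moves", "body": {
  "rot": [
    [0, 0, -51.7],
    [0, 0, -51.7],
    [0, 0, -51.7],
    [0, 0, -51.7],
    [0, 0, -51.7],
    [0, 0, -51.7],
    [0, 0, -51.7],
    [0, 0, -51.7],
    [0, 0, -51.7],
    [0, 0, -51.7],
    [0, 0, -51.7],
    [0, 0, -51.7]
  ],
  "translation": [
    [38.75, -12.35, 3.1],
    [38.75, -12.35, 3.1],
    [38.75, -12.35, 3.1],
    [38.75, -12.35, 3.1],
    [38.75, -12.35, 3.1],
    [38.75, -12.35, 3.1],
    [38.75, -12.35, 3.1],
    [38.75, -12.35, 3.1],
    [38.75, -12.35, 3.1],
    [38.75, -12.35, 3.1],
    [38.75, -12.35, 3.1],
    [38.75, -12.35, 3.1]
  ],
  "gripper": [1, 1, 1, 1, 1, 1, 1, 1, 1, 1, 1, 1]
}}

```text
time: 1.6
tool_pos: [0.4936, -0.2599, 0.2005]
tcp_rot: [180.0, 0.0, 70.0]
wrist_force: [-0.2, 0.3, 0.7]
finger_gap: 0.999
grasp_force: 0.0
```

Run:
```python
from h import *
s=bot.state(); print(s["time"],s["tool_pos"],s["tcp_rot"])
f=grab("wrist"); save(f,"w1.png"); print(f["eye"],f["attitude"]); P=cloud(f)
m=((P[...,2]>.035)&(P[...,2]<.055)&(np.hypot(P[...,0]-.494,P[...,1]+.259)<.05)).astype(np.uint8)
c,_=cv2.findContours(m,cv2.RETR_EXTERNAL,cv2.CHAIN_APPROX_NONE); c=max(c,key=cv2.contourArea)
w=np.array([ray(f,u,v,.045)[:2] for u,v in c[:,0]],np.float32); print(cv2.minAreaRect(w))
H=cv2.cvtColor(f["img"],cv2.COLOR_RGB2HSV); k=(m>0)&(H[...,0]>150)&(H[...,0]<175)&(H[...,1]>120)
print(k.sum(),P[k].mean(0) if k.any() else 0)
```

```text
1.6 [ 0.49363253 -0.25985498  0.20054288] [1.79978792e+02 6.14115673e-03 6.99598510e+01]
[ 0.51704014 -0.19752563  0.34277017] [-1.51471102e+01 -1.34978769e-02 -1.99913480e+01]
((0.4969760775566101, -0.26182693243026733), (0.05006110295653343, 0.04974766820669174), 70.00674438476562)
700 [ 0.50315368 -0.24395872  0.04431659]
```

View pics/w1.png

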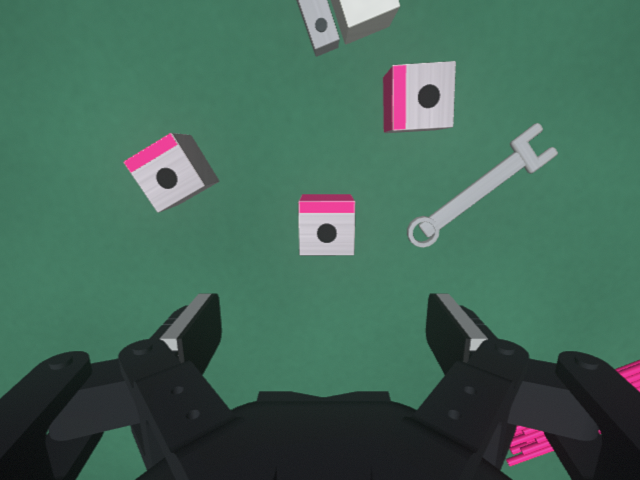

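The wrist view shows the target block at (327,228) with its pink strip on the far side. The wrench ring at (424,232) is clear of the fingers. Going down to grasp.

```bash
python3 -c "
from h import *
to(.4968,-.2615,.010,70)"
```

```text
trans cm [-0.06  0.34 19.05] rot [ 0.02  0.   -0.03]
```

Emit:
{"method": "apply_moves", "body": {
  "rot": [
    [0, 0, 0],
    [0, 0, 0],
    [0, 0, 0],
    [0, 0, 0],
    [0, 0, 0],
    [0, 0, 0],
    [0, 0, 0],
    [0, 0, 0],
    [0, 0, 0],
    [0, 0, 0],
    [0, 0, 0],
    [0, 0, 0]
  ],
  "translation": [
    [0, 0.35, 5],
    [0, 0.35, 10],
    [0, 0.35, 14],
    [0, 0.35, 17],
    [0, 0.35, 18.6],
    [0, 0.35, 19],
    [0, 0.35, 19],
    [0, 0.35, 19],
    [0, 0.35, 19],
    [0, 0.35, 19],
    [0, 0.35, 19],
    [0, 0.35, 19]
  ],
  "gripper": [1, 1, 1, 1, 1, 1, 1, 0.5, 0.4, 0.4, 0.4, 0.4],
  "squeeze": 40
}}

```text
time: 3.15
tool_pos: [0.4978, -0.2607, 0.0113]
tcp_rot: [179.9, 0.0, 70.0]
wrist_force: [-1.2, 0.2, 5.4]
finger_gap: 0.58
grasp_force: 43.5
```

```bash
python3 -c "
from h import *
s=bot.state();print(s)
to(.485,-.12,.10,0)
p=s['tool_pos'];to(p[0],p[1],.10,70)"
```

```text
{'time': 3.15, 'qpos': array([-2.76422629e+01,  1.62106779e+01, -1.94967499e+01,  5.42122566e+01,
       -1.13650486e-03,  8.23336466e+01]), 'qd': array([-0.00082407, -0.12656229,  0.02232007, -0.03216113, -0.07878874,
        0.15533921]), 'effort': array([ 4.61277820e-02, -4.71737015e+01,  3.04833841e+01, -7.75915850e-01,
        3.35694908e-02, -3.70236608e-03]), 'tool_pos': array([ 0.49777858, -0.26070668,  0.01134777]), 'tcp_rot': array([1.79920554e+02, 1.18407846e-02, 7.00240816e+01]), 'wrist_force': array([-1.23720914,  0.21859558,  5.41340538]), 'moment': array([0.18676027, 0.42229722, 0.03455309]), 'grasp_force': 43.54210138320923, 'finger_gap': 0.5803531549879393}
trans cm [12.79 -6.   -8.88] rot [ 8.000e-02 -4.000e-02  7.002e+01]
trans cm [-0.    0.01 -8.87] rot [0.08 0.01 0.02]
```

Emit:
{"method": "apply_moves", "body": {
  "rot": [
    [0, 0, 0],
    [0, 0, 0],
    [0, 0, 10],
    [0, 0, 20],
    [0, 0, 30],
    [0, 0, 40],
    [0, 0, 50],
    [0, 0, 60],
    [0, 0, 70],
    [0, 0, 70],
    [0, 0, 70],
    [0, 0, 70]
  ],
  "translation": [
    [0, 0, -4],
    [0, 0, -9],
    [2, -1.2, -9],
    [5, -3, -9],
    [9, -5.4, -9],
    [13, -7.8, -9],
    [16, -9.6, -9],
    [18.5, -11.1, -9],
    [19.6, -11.7, -9],
    [19.6, -11.7, -9],
    [19.6, -11.7, -9],
    [19.6, -11.7, -9]
  ],
  "gripper": [0.4, 0.4, 0.4, 0.4, 0.4, 0.4, 0.4, 0.4, 0.4, 0.4, 0.4, 0.4]
}}

```text
time: 4.65
tool_pos: [0.4544, -0.0369, 0.1002]
tcp_rot: [180.0, 0.0, 0.1]
wrist_force: [-0.2, -0.1, -2.7]
finger_gap: 0.578
grasp_force: 43.1
```

```bash
cat > m2.py <<'E'
from h import *
import sys
s=bot.state(); print(s["time"],s["tool_pos"],s["tcp_rot"],s["finger_gap"],s["grasp_force"])
f=grab("wrist"); save(f,sys.argv[1]); P=cloud(f); np.savez("w.npz",**{k:v for k,v in f.items()})
X,Y,Z=P[...,0],P[...,1],P[...,2]; v,u=np.mgrid[:480,:640]
print("eye",f["eye"],f["attitude"])
def fit(m,h):
    c,_=cv2.findContours(m.astype(np.uint8),cv2.RETR_EXTERNAL,cv2.CHAIN_APPROX_NONE); c=max(c,key=cv2.contourArea)
    w=np.array([ray(f,a,b,h)[:2] for a,b in c[:,0]],np.float32); 
    return cv2.minAreaRect(w), c[:,0].min(0),c[:,0].max(0)
print("fence",fit((abs(Z-.025)<.006)&(X>.5)&(X<.6),.025))
print("rail",fit((abs(Z-.045)<.006)&(X>.54)&(X<.66),.045))
E
python3 m2.py w2.png
```

```text
4.65 [ 0.45443285 -0.0369299   0.10018766] [1.79992398e+02 9.89957864e-03 6.09489298e-02] 0.5778767437950115 43.09379696846008
eye [ 0.52127486 -0.03653223  0.24242415] [-1.51560092e+01 -9.18570465e-03 -8.98898251e+01]
fence (((0.5479298830032349, -0.03992997854948044), (0.022254284471273422, 0.15899445116519928), 0.4723975956439972), array([193,  81], dtype=int32), array([465, 122], dtype=int32))
rail (((0.5782841444015503, -0.02719695121049881), (0.029591655358672142, 0.18389809131622314), 0.11351679265499115), array([122,   0], dtype=int32), array([488,  65], dtype=int32))
```

View pics/w2.png

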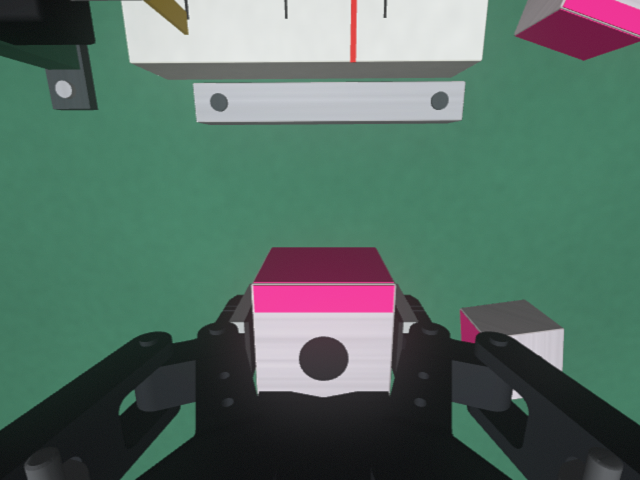

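The block is held with its pink face toward the fence. The pink top edge is at row 283, the fence's front edge at row 122 and the red line at (353,30). Next I measure both edge lines.

```bash
cat > m3.py <<'E'
from h import *
f=dict(np.load("w.npz")); s=bot.state(); P=cloud(f); H=cv2.cvtColor(f["img"],cv2.COLOR_RGB2HSV); Z=P[...,2]
zt=np.median(Z[330:345,270:290]); print("block top z",zt, "fence top", np.median(Z[95:105,300:350]))
def line(pts,h):
    w=np.array([ray(f,u,v,h)[:2] for u,v in pts]); a,b=np.polyfit(w[:,1],w[:,0],1); a,b=np.polyfit(w[:,1],w[:,0],1)
    r=abs(w[:,0]-a*w[:,1]-b); k=r<=np.percentile(r,80); a,b=np.polyfit(w[k,1],w[k,0],1)
    print("yaw",-np.degrees(np.arctan(a)),"x@-.038",a*-.038+b,"yrange",w[:,1].min(),w[:,1].max())
Vv=H[...,2].astype(int)
# pink top front edge: dark->bright pink
pts=[(u,265+np.argmax(np.diff(Vv[265:298,u]))+.5) for u in range(262,386)]; line(pts,zt)
# strip back edge: saturation drop
S=H[...,1].astype(int); pts=[(u,300+np.argmin(np.diff(S[300:325,u]))+.5) for u in range(262,386)]; line(pts,zt)
# fence front top edge
G=f["img"].astype(int).sum(2); pts=[(u,108+np.argmin(np.diff(G[108:130,u]))+.5) for u in range(205,455)]; line(pts,.025)
pts=[(u,72+np.argmax(np.diff(G[72:95,u]))+.5) for u in range(205,455)]; line(pts,.025)
E
python3 m3.py
```

```text
block top z 0.13342436154779552 fence top 0.024590606374650187
yaw 0.10650141740742036 x@-.038 0.4776872982842275 yrange -0.05763203794106757 -0.015828551446775502
yaw 0.10552695595287728 x@-.038 0.4661240605046587 yrange -0.05819871143958161 -0.015311399949023682
yaw 0.4566139196306394 x@-.038 0.5373305781624227 yrange -0.11485862965043976 0.034355925698878007
yaw 0.43031179662463614 x@-.038 0.5588123879547845 yrange -0.1126776528135711 0.0324581229270893
```

Emit:
{"method": "apply_moves", "body": {
  "rot": [
    [0, 0, -0.35],
    [0, 0, -0.35],
    [0, 0, -0.35],
    [0, 0, -0.35],
    [0, 0, -0.35],
    [0, 0, -0.35],
    [0, 0, -0.35],
    [0, 0, -0.35],
    [0, 0, -0.35],
    [0, 0, -0.35]
  ],
  "translation": [
    [1.5, 0, 3],
    [3, 0, 6],
    [4, 0, 7.8],
    [4.5, 0, 8.5],
    [4.5, 0, 8.8],
    [4.5, 0, 8.8],
    [5, 0, 8.8],
    [5.4, 0, 8.8],
    [5.6, 0, 8.8],
    [5.6, 0, 8.8]
  ],
  "gripper": [0.4, 0.4, 0.4, 0.4, 0.4, 0.4, 0.4, 0.4, 0.4, 0.4]
}}

```text
time: 5.95
tool_pos: [0.5106, -0.0363, 0.0123]
tcp_rot: [180.0, -0.0, 0.4]
wrist_force: [0.4, 0.3, -3.5]
finger_gap: 0.58
grasp_force: 43.1
```

Emit:
{"method": "apply_moves", "body": {
  "rot": [
    [0, 0, 0],
    [0, 0, 0],
    [0, 0, 0],
    [0, 0, 0]
  ],
  "translation": [
    [0.05, 0, 0.1],
    [0.12, 0, 0.1],
    [0.2, 0, 0.1],
    [0.25, 0, 0.1]
  ],
  "gripper": [0.4, 0.4, 0.4, 0.4]
}}

```text
time: 6.45
tool_pos: [0.5127, -0.0363, 0.0114]
tcp_rot: [180.0, 0.0, 0.4]
wrist_force: [-3.2, 0.2, 1.7]
finger_gap: 0.581
grasp_force: 43.5
```

Emit:
{"method": "apply_moves", "body": {
  "rot": [
    [0, 0, 0],
    [0, 0, 0],
    [0, 0, 0]
  ],
  "translation": [
    [0.05, 0, 0],
    [0.1, 0, 0],
    [0.1, 0, 0]
  ],
  "gripper": [0.4, 0.4, 0.4]
}}

```text
time: 6.82
tool_pos: [0.5139, -0.0363, 0.0114]
tcp_rot: [180.0, -0.0, 0.4]
wrist_force: [-3.7, -0.9, 2.0]
finger_gap: 0.578
grasp_force: 43.7
```

Emit:
{"method": "apply_moves", "body": {
  "rot": [
    [0, 0, 0],
    [0, 0, 0],
    [0, 0, 0],
    [0, 0, 0]
  ],
  "translation": [
    [0.05, 0, 0],
    [0.1, 0, 0],
    [0.15, 0, 0],
    [0.15, 0, 0]
  ],
  "gripper": [0.4, 0.4, 0.4, 0.4]
}}

```text
time: 7.32
tool_pos: [0.5147, -0.0363, 0.0114]
tcp_rot: [180.0, 0.1, 0.4]
wrist_force: [-6.7, -0.2, 6.3]
finger_gap: 0.581
grasp_force: 44.2
```

Emit:
{"method": "apply_moves", "body": {
  "rot": [
    [0, 0, 0],
    [0, 0, 0],
    [0, 0, 0],
    [0, 0, 0]
  ],
  "translation": [
    [0.07, 0, 0],
    [0.14, 0, 0],
    [0.2, 0, 0],
    [0.2, 0, 0]
  ],
  "gripper": [0.4, 0.4, 0.4, 0.4]
}}

```text
time: 7.82
tool_pos: [0.5147, -0.0363, 0.0114]
tcp_rot: [180.0, 0.3, 0.4]
wrist_force: [-12.8, 0.0, 12.5]
finger_gap: 0.576
grasp_force: 45.1
```

Run:
```python
from h import *
s=bot.state(); print(s["tool_pos"],s["moment"],s["wrist_force"])
f=grab("wrist"); save(f,"w3.png")
```

```text
[ 0.51467569 -0.0362785   0.01138294] [-0.07858918  2.52522241  0.09850966] [-12.81994793   0.04338544  12.47908619]
```

View pics/w3.png

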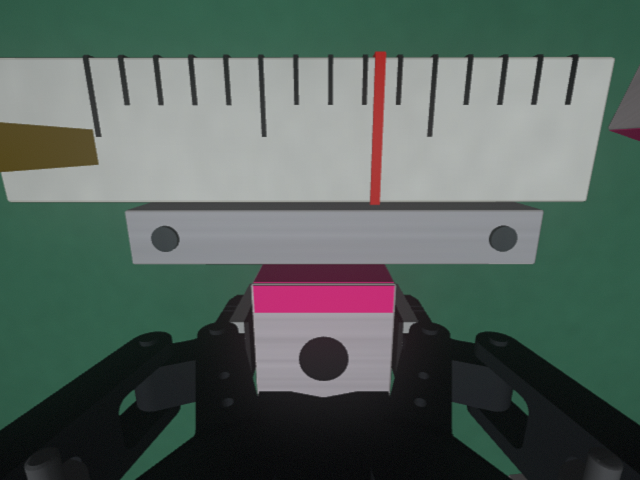

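The view shows the pink face up against the fence bar's front edge (row 264). The wrist force confirms contact at 12.8 N. I'll relax the push, then release.

Emit:
{"method": "apply_moves", "body": {
  "rot": [
    [0, 0, 0],
    [0, 0, 0],
    [0, 0, 0],
    [0, 0, 0],
    [0, 0, 0],
    [0, 0, 0]
  ],
  "translation": [
    [-0.2, 0, 0],
    [-0.2, 0, 0],
    [-0.2, 0, 0],
    [-0.2, 0, 0],
    [-0.2, 0, 0],
    [-0.2, 0, 0]
  ],
  "gripper": [0.4, 0.4, 0.75, 0.85, 0.85, 0.85]
}}

```text
time: 8.62
tool_pos: [0.5156, -0.0363, 0.0113]
tcp_rot: [-180.0, -0.0, 0.4]
wrist_force: [0.4, 0.0, 0.4]
finger_gap: 0.847
grasp_force: 0.0
```

Emit:
{"method": "apply_moves", "body": {
  "rot": [
    [0, 0, 0],
    [0, 0, 0],
    [0, 0, 0],
    [0, 0, 0],
    [0, 0, 0],
    [0, 0, 0]
  ],
  "translation": [
    [0, 0, -3],
    [0, 0, -7],
    [-3, 0, -9],
    [-7, 0, -9],
    [-7, 0, -9],
    [-7, 0, -9]
  ],
  "gripper": [0.85, 0.85, 0.85, 0, 0, 0]
}}

```text
time: 9.38
tool_pos: [0.446, -0.0368, 0.1015]
tcp_rot: [180.0, -0.1, 0.4]
wrist_force: [-0.1, 0.2, 0.4]
finger_gap: 0.212
grasp_force: 0.0
```

```bash
python3 m2.py w4.png
python3 - <<'E'
import cv2
a=cv2.imread("pics/w4.png")[60:300,160:500]; cv2.imwrite("pics/w4c.png",cv2.resize(a,None,fx=2.3,fy=2.3))
E
```

```text
9.375 [ 0.44604707 -0.03675528  0.10154961] [ 1.79998741e+02 -7.70554166e-02  3.70661363e-01] 0.21220122195012073 0.0
eye [ 0.51266856 -0.03602403  0.24388061] [-1.50699215e+01 -6.41864958e-03 -8.95792725e+01]
fence (((0.5476400256156921, -0.039924055337905884), (0.02233264036476612, 0.158950537443161), 0.4220801591873169), array([194,  67], dtype=int32), array([466, 108], dtype=int32))
rail (((0.5744079351425171, -0.027229472994804382), (0.02177874930202961, 0.1837684065103531), 0.42307358980178833), array([125,   0], dtype=int32), array([488,  48], dtype=int32))
```

View pics/w4c.png

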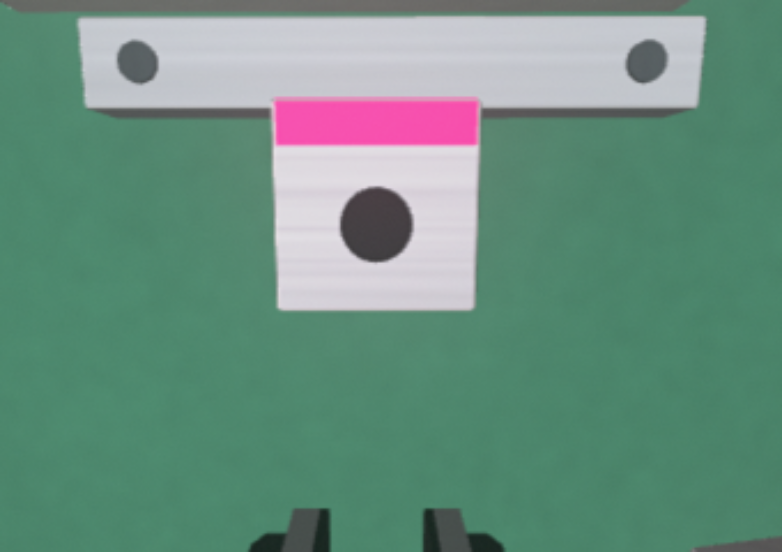

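The block stands at the fence centre, with its pink edge overlapping the bar's front edge line and looking parallel to it. I'll seat it with a light push from behind, using partly open fingertips for two contact points.

Emit:
{"method": "apply_moves", "body": {
  "rot": [
    [0, 0, 0],
    [0, 0, 0],
    [0, 0, 0],
    [0, 0, 0],
    [0, 0, 0],
    [0, 0, 0],
    [0, 0, 0],
    [0, 0, 0],
    [0, 0, 0],
    [0, 0, 0],
    [0, 0, 0]
  ],
  "translation": [
    [-0.5, 0, 4],
    [-0.5, 0, 7.5],
    [-0.5, 0, 8.7],
    [-0.5, 0, 8.7],
    [0.7, 0, 8.7],
    [1.7, 0, 8.7],
    [2.2, 0, 8.7],
    [2.5, 0, 8.7],
    [2.8, 0, 8.7],
    [3, 0, 8.7],
    [3, 0, 8.7]
  ],
  "gripper": [0.35, 0.35, 0.35, 0.35, 0.35, 0.35, 0.35, 0.35, 0.35, 0.35, 0.35]
}}

```text
time: 10.8
tool_pos: [0.4753, -0.0365, 0.0142]
tcp_rot: [-180.0, 0.0, 0.4]
wrist_force: [0.8, -0.0, -0.5]
finger_gap: 0.349
grasp_force: 0.0
```

Emit:
{"method": "apply_moves", "body": {
  "rot": [
    [0, 0, 0],
    [0, 0, 0],
    [0, 0, 0],
    [0, 0, 0],
    [0, 0, 0]
  ],
  "translation": [
    [0.05, 0, 0],
    [0.1, 0, 0],
    [0.15, 0, 0],
    [0.2, 0, 0],
    [0.2, 0, 0]
  ],
  "gripper": [0.35, 0.35, 0.35, 0.35, 0.35]
}}

```text
time: 11.42
tool_pos: [0.4754, -0.0365, 0.0142]
tcp_rot: [180.0, 0.2, 0.4]
wrist_force: [-8.3, -0.5, 6.6]
finger_gap: 0.351
grasp_force: 4.1
```

The block is seated, since it resists at once. Now I retract and swing round to yaw −90, so the wrist camera looks along the scale, turning the way that suits joint 6.

Emit:
{"method": "apply_moves", "body": {
  "rot": [
    [0, 0, 0],
    [0, 0, 0],
    [0, 0, 0],
    [0, 0, -10],
    [0, 0, -20],
    [0, 0, -30],
    [0, 0, -40],
    [0, 0, -50],
    [0, 0, -60],
    [0, 0, -70],
    [0, 0, -80],
    [0, 0, -90]
  ],
  "translation": [
    [-0.7, 0, 0],
    [-1.5, 0, 0],
    [-1.5, 0, -5],
    [-1.5, 0, -10],
    [0, -1, -15],
    [2, -3, -18.5],
    [4, -5, -18.5],
    [6, -7, -18.5],
    [8, -9, -18.5],
    [9.5, -10, -18.5],
    [10.3, -11.3, -18.5],
    [10.3, -11.3, -18.5]
  ],
  "gripper": [0.35, 0.35, 0.35, 1, 1, 1, 1, 1, 1, 1, 1, 1]
}}

```text
time: 12.92
tool_pos: [0.58, 0.078, 0.1988]
tcp_rot: [-180.0, -0.0, 90.8]
wrist_force: [0.8, -1.1, -0.3]
finger_gap: 1.003
grasp_force: 0.0
```

Emit:
{"method": "apply_moves", "body": {
  "rot": [
    [0, 0, -10],
    [0, 0, -20],
    [0, 0, -30],
    [0, 0, -40],
    [0, 0, -50],
    [0, 0, -60],
    [0, 0, -70],
    [0, 0, -80],
    [0, 0, -90]
  ],
  "translation": [
    [0, 0, 0],
    [0, 0, 0],
    [0, 0, 0],
    [0, 0, 0],
    [0, 0, 0],
    [0, 0, 0],
    [0, 0, 0],
    [0, 0, 0],
    [0, 0, 0]
  ],
  "gripper": [1, 1, 1, 1, 1, 1, 1, 1, 1]
}}

```text
time: 14.05
tool_pos: [0.5795, 0.0771, 0.1993]
tcp_rot: [180.0, 0.0, -179.3]
wrist_force: [0.3, 0.3, 0.8]
finger_gap: 0.997
grasp_force: 0.0
```

Emit:
{"method": "apply_moves", "body": {
  "rot": [
    [0, 0, -10],
    [0, 0, -20],
    [0, 0, -30],
    [0, 0, -40],
    [0, 0, -50],
    [0, 0, -60],
    [0, 0, -70],
    [0, 0, -80],
    [0, 0, -90],
    [0, 0, -90],
    [0, 0, -90]
  ],
  "translation": [
    [0, 0, 0],
    [0, 0, 0],
    [0, 0, 0],
    [0, 0, 0],
    [0, 0, 0],
    [0, 0, 0],
    [0, 0, 0],
    [0, 0, 0],
    [0, 0, 0],
    [0, 0, 0],
    [0, 0, 0]
  ],
  "gripper": [1, 1, 1, 1, 1, 1, 1, 1, 1, 1, 1]
}}

```text
time: 15.42
tool_pos: [0.5795, 0.0771, 0.1993]
tcp_rot: [-180.0, 0.0, -89.8]
wrist_force: [-0.6, -0.1, -0.1]
finger_gap: 1.003
grasp_force: 0.0
```

Run:
```python
from h import *
s=bot.state(); print(s["time"],s["tool_pos"],s["tcp_rot"],s["qpos"])
f=grab("wrist"); save(f,"w5.png"); np.savez("w.npz",**f); P=cloud(f)
X,Y,Z=P[...,0],P[...,1],P[...,2]
def fit(n,m,h):
    c,_=cv2.findContours(m.astype(np.uint8),cv2.RETR_EXTERNAL,cv2.CHAIN_APPROX_NONE); c=max(c,key=cv2.contourArea)
    w=np.array([ray(f,a,b,h)[:2] for a,b in c[:,0]],np.float32); print(n,cv2.minAreaRect(w))
fit("grip",(abs(Z-.11)<.006)&(X<.62)&(X>.54)&(Y>.03)&(Y<.12),.11)
fit("fence",(abs(Z-.025)<.006)&(X>.53)&(X<.565),.025)
fit("blk",(abs(Z-.045)<.006)&(X<.545)&(X>.47)&(abs(Y+.04)<.05),.045)
H=cv2.cvtColor(f["img"],cv2.COLOR_RGB2HSV); red=((H[...,0]<6)|(H[...,0]>175))&(H[...,1]>150)
m=red&(Z<.06)&(Y<0); print("mark",m.sum(),P[m].mean(0))
yel=(H[...,0]>18)&(H[...,0]<32)&(H[...,1]>150)&(Z>.04); print("ptr",yel.sum(),P[yel].min(0) if yel.any() else 0)
```

```text
15.425 [0.57954621 0.07713845 0.19933209] [-1.79989951e+02  3.17964996e-03 -8.97903503e+01] [ 7.58064753e+00  1.37815294e+01  1.69547165e+00  7.79035679e+01
  1.86408949e-03 -8.26290017e+01]
grip ((0.5853438973426819, 0.07661762088537216), (0.04397985711693764, 0.03712397813796997), 0.2587483823299408)
fence ((0.5446996092796326, -0.03222351521253586), (0.0296914204955101, 0.1440531611442566), 1.3393902778625488)
blk ((0.5128928422927856, -0.03547400236129761), (0.050945159047842026, 0.04944048821926117), 0.25878697633743286)
mark 186 [ 0.58803293 -0.05163282  0.04615235]
ptr 567 [0.37941972 0.01144386 0.06383354]
```

View pics/w5.png

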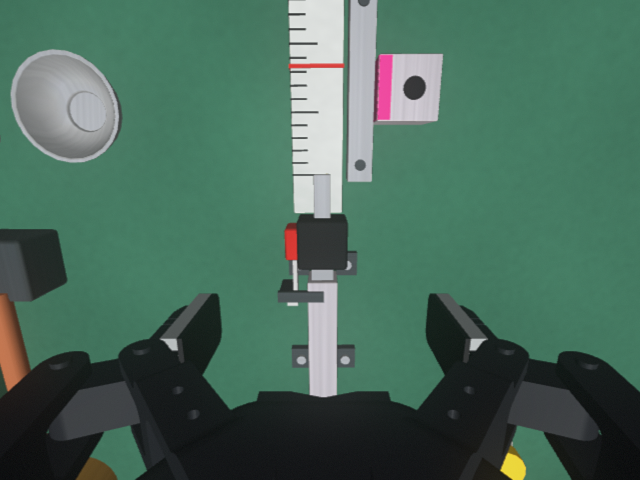

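The view shows the grip at (322,242), the red button at (292,242), the red line at (316,66), and the block flush on the fence at (410,87). A small latch plate stands at (300,293), behind the button; I check its height before descending.

Run:
```python
from h import *
f=dict(np.load("w.npz")); P=cloud(f)
q=P[285:308,278:300].reshape(-1,3); q=q[q[:,2]>.05]; print(q.min(0),q.max(0))
q=P[225:258,286:296].reshape(-1,3); q=q[q[:,2]>.07]; print("button",q.min(0),q.max(0))
to(.5813,.0745,.073,-89.57)
```

```text
[0.58060233 0.01144386 0.09150532] [0.61377253 0.12808891 0.34153729]
button [0.58060233 0.01144386 0.09289961] [0.60734318 0.08754414 0.34153729]
trans cm [ 0.26 -0.17 12.63] rot [-0.    0.   -0.19]
```

Emit:
{"method": "apply_moves", "body": {
  "rot": [
    [0, 0, 0],
    [0, 0, -0.2],
    [0, 0, -0.2],
    [0, 0, -0.2],
    [0, 0, -0.2],
    [0, 0, -0.2],
    [0, 0, -0.2]
  ],
  "translation": [
    [0.25, -0.15, 4],
    [0.25, -0.15, 8],
    [0.25, -0.15, 10.5],
    [0.25, -0.15, 12],
    [0.25, -0.15, 12.6],
    [0.25, -0.15, 12.6],
    [0.25, -0.15, 12.6]
  ],
  "gripper": [1, 1, 1, 1, 1, 1, 1]
}}

```text
time: 16.35
tool_pos: [0.5819, 0.0748, 0.0744]
tcp_rot: [-179.9, 0.0, -89.4]
wrist_force: [-0.1, -0.4, 0.6]
finger_gap: 1.002
grasp_force: 0.0
```

Emit:
{"method": "apply_moves", "body": {
  "rot": [
    [0, 0, 0],
    [0, 0, 0],
    [0, 0, 0],
    [0, 0, 0],
    [0, 0, 0],
    [0, 0, 0],
    [0, 0, 0],
    [0, 0, 0]
  ],
  "translation": [
    [0, 0, 0],
    [0, 0, 0],
    [0, 0, 0],
    [0, 0, 0],
    [0, 0, 0],
    [0, 0, 0],
    [0, 0, 0],
    [0, 0, 0]
  ],
  "gripper": [0.7, 0.6, 0.5, 0.4, 0.3, 0.3, 0.3, 0.3],
  "squeeze": 35
}}

```text
time: 17.35
tool_pos: [0.581, 0.0747, 0.075]
tcp_rot: [-179.9, 0.0, -89.4]
wrist_force: [-3.8, -0.5, 11.0]
finger_gap: 0.424
grasp_force: 39.5
```

The button is pressed (36 mm opening). Drawing the arm out.

Emit:
{"method": "apply_moves", "body": {
  "rot": [
    [0, 0, 0],
    [0, 0, 0],
    [0, 0, 0],
    [0, 0, 0],
    [0, 0, 0],
    [0, 0, 0],
    [0, 0, 0],
    [0, 0, 0],
    [0, 0, 0],
    [0, 0, 0]
  ],
  "translation": [
    [0.5, 0, 0],
    [1.3, 0, 0],
    [2.2, 0, 0],
    [3.2, 0, 0],
    [4.2, 0, 0],
    [5.2, 0, 0],
    [6.2, 0, 0],
    [6.8, 0, 0],
    [7, 0, 0],
    [7, 0, 0]
  ],
  "gripper": [0.3, 0.3, 0.3, 0.3, 0.3, 0.3, 0.3, 0.3, 0.3, 0.3]
}}

```text
time: 18.6
tool_pos: [0.5816, 0.0052, 0.0749]
tcp_rot: [-180.0, 0.1, -89.4]
wrist_force: [-4.5, 2.5, 10.7]
finger_gap: 0.427
grasp_force: 39.8
```

Run:
```python
from h import *
s=bot.state(); print(s["time"],s["tool_pos"],s["wrist_force"])
f=grab("wrist"); save(f,"w6.png"); np.savez("w.npz",**f); print(f["eye"])
```

```text
18.6 [0.5815504  0.00518399 0.07493125] [-4.51230121  2.5472908  10.70840742]
[ 0.58294843 -0.06069573  0.21709671]
```

View pics/w6.png

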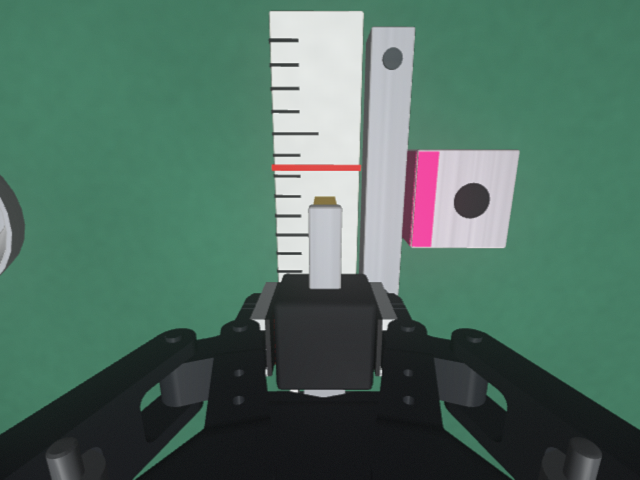

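The pointer's yellow tip is at (325,197) and the red line at (316,167). The block is undisturbed at (467,199). Measuring the gap that remains.

```bash
cat > m4.py <<'E'
from h import *
f=dict(np.load("w.npz")); im=f["img"].astype(int); H=cv2.cvtColor(f["img"],cv2.COLOR_RGB2HSV)
g=np.radians(.43); G=lambda p:(-np.sin(g)*(p[0]-.5359)+np.cos(g)*(p[1]-.05))*1000
red=((H[...,0]<6)|(H[...,0]>175))&(H[...,1]>150); red[300:]=0
v,u=np.nonzero(red&(np.arange(640)[None]>260)&(np.arange(640)[None]<380)); a,b=np.polyfit(u,v,1)
mk=[G(ray(f,x,a*x+b,.045)) for x in(290,325,345)]; print("mark gauge y",mk,len(v))
yel=(H[...,0]>15)&(H[...,0]<35)&(H[...,1]>90); yel[:,:300]=0; yel[:,350:]=0; yel[320:]=0
v2,u2=np.nonzero(yel); print("yel",len(v2),v2.min(),v2.max(),u2.min(),u2.max())
S=im[...,2]; e=[]
for x in range(319,333):
    col=S[150:206,x]; vv=np.nonzero(yel[:,x])[0]
    if len(vv): e.append(vv.min()-.5)
e=np.median(e); t=G(ray(f,325,e,.049)); print("edge row",e,"tip front",t,"tip centre",t+1,"to go mm",t+1-mk[1])
E
python3 m4.py; python3 -c "
from h import *
s=bot.state()['tool_pos']; print('grip travel est pointer y gauge', -18-(0.0747-s[1])*1000)"
```

```text
mark gauge y [np.float64(-102.08815425733421), np.float64(-102.04481382895717), np.float64(-102.02004387371437)] 421
yel 144 197 203 314 335
edge row 196.5 tip front -88.19564210559463 tip centre -87.19564210559463 to go mm 14.849171723362545
grip travel est pointer y gauge -87.43080514539993
```

Emit:
{"method": "apply_moves", "body": {
  "rot": [
    [0, 0, 0],
    [0, 0, 0],
    [0, 0, 0],
    [0, 0, 0],
    [0, 0, 0]
  ],
  "translation": [
    [0.6, 0, 0],
    [1.1, 0, 0],
    [1.4, 0, 0],
    [1.47, 0, 0],
    [1.47, 0, 0]
  ],
  "gripper": [0.3, 0.3, 0.3, 0.3, 0.3]
}}

```text
time: 19.27
tool_pos: [0.5817, -0.0093, 0.075]
tcp_rot: [-180.0, 0.1, -89.4]
wrist_force: [-5.7, 3.3, 10.9]
finger_gap: 0.426
grasp_force: 39.9
```

```bash
python3 - <<'E'
from h import *
s=bot.state(); print(s["time"],s["tool_pos"],s["wrist_force"],s["finger_gap"])
f=grab("wrist"); save(f,"w7.png"); np.savez("w.npz",**f)
cv2.imwrite("pics/w7c.png",cv2.resize(f["img"][120:320,220:540,::-1],None,fx=2.4,fy=2.4))
E
python3 m4.py
```

```text
19.275 [ 0.5816687  -0.00931423  0.07496371] [-5.65842256  3.29962631 10.92656371] 0.42620700894892527
mark gauge y [np.float64(-101.91943245782933), np.float64(-101.99378166696076), np.float64(-102.03626241460915)] 352
yel 144 197 203 314 335
edge row 196.5 tip front -102.71221499397143 tip centre -101.71221499397143 to go mm 0.281566672989328
```

View pics/w7c.png

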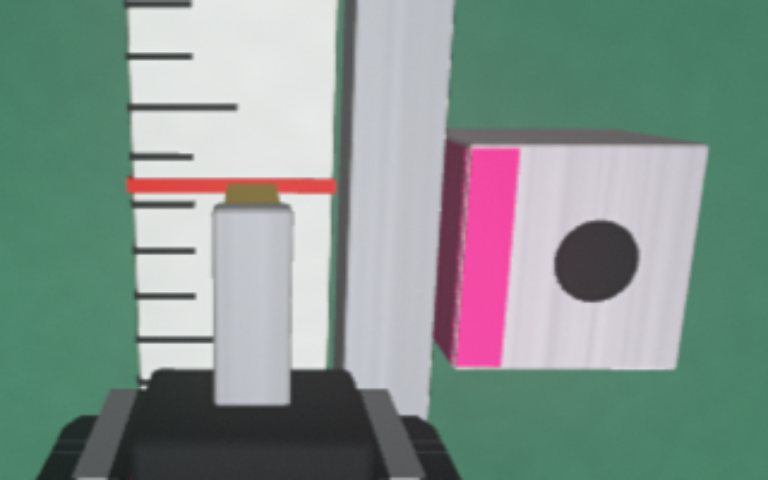

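The pointer tip is on the red line to about 0.3 mm, the block is still against the bar, and the grip is holding the button in. Handing in.

```bash
python3 -c "
from h import *
print(job.job_done())"
```

```text
the job is handed in; nothing more can be done
None
```

I handed the job in after about 19 s of robot time: the block's pink face is against the fence bar, and the gripper holds the arm, button squeezed, with the pointer within about 0.3 mm of the red line.

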